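# Clamp a power module on the test fixture

## Robot

A 6-joint arm with a two-finger parallel gripper is mounted at the origin on the work surface. World frame = base frame: x ahead of the robot, y to its left, z up, the work surface at z = 0. Lengths are in m, angles in degrees, forces in N, time in s.
With the tool pointing down it reaches from about 0.325 to 0.85 m from the base axis. Payload 15.5 kg.
Tool frame: the origin (TCP) lies midway between the tips of the shut fingers; the grasp point (between the pads) lies 19 mm behind it; y points along the fingers, x is the direction in which the jaws open and shut, and the axes are right-handed (so a half turn about y gives the same grasp; the last joint's range is limited). The gripper opens to 91 mm and grips with 3 to 60 N. Pads are 32 mm wide; open, the fingers measure 118 mm over their backs; the gripper's body (76 mm by 178 mm) begins 60 mm behind the grasp point.
Start: joints at [-78.409, 28.281, 77.091, -0, 74.628, -5.472], TCP at [0.183, -0.597, 0.214] pointing down, gripper open.
Joint ranges: [-166.48, 166.48], [-47.26, 123.95], [12.59, 153.08], [-70.14, 250.14], [6.76, 159.57], [-176.63, 176.63]. Speed limits (degrees/s): [108.29, 108.29, 147.25, 172.46, 172.46, 172.46].

## Interface

Orientations are given as a 3x3 rotation matrix whose columns are the frame's x, y, z axes.
In Python, from bench import ctrl gives the robot as it stands. The module is installed in compiled form; this text tells all that it offers. Calls block until the motion is done:
- ctrl.goto(position, orientation): joint-space move of the TCP to a pose.
- ctrl.move_l(position, vel=0.15, ori=None, contact_N=None): straight line of the TCP; ori=None keeps the orientation; vel is the mean speed in m/s. With contact_N (N) it stops when the force on the tool has changed by that much, and returns True; else False.
- ctrl.movej(angles): joint-space move.
- ctrl.command_gripper(opening): opening from 0.0 (shut) to 1.0 (fully open); the grip force is fixed at half the most; returns when the fingers have stopped.
- ctrl.sleep(seconds).
- ctrl.ik(position, orientation): joint angles nearest the present ones, or None.
- ctrl.read_camera(name): name is "scene" or "top" or "wrist"; returns the picture (384x512x3 uint8, blue, green, red); there is no depth.
- ctrl.camera_params(name): a dict with "fx", "fy", "cx", "cy" (pixels), "pose" (4x4, takes a point from camera to world coordinates); the wrist camera has in their place "T_tool_cam" (4x4, takes a point from camera to tool coordinates, whose origin is the TCP and whose axes are the tool frame's). Camera axes: x right, y up, looking along -z (the intrinsics and any distortion apply to the point x, -y, -z); pixel columns grow to the right and rows downward; lengths in m; the calibration is good to about 2 mm. A picture is of the moment at which its call begins: read the wrist's pose just before it. camera_params takes no time and is no camera call.
A pose or a line that the arm cannot do raises ctrl.MotionError and nothing moves.
- ctrl.sign_off(): hands the job in, once; it reports no verdict.
Readings, each from a call of its own:
- ctrl.current_t(): time.
- ctrl.current_q(): joint angles.
- ctrl.current_dq(): joint speeds.
- ctrl.current_effort(): joint torques, N m.
- ctrl.current_tool_pos(): TCP position.
- ctrl.current_eef_rot(): TCP orientation.
- ctrl.current_contact_force(): force on the tool from outside, world axes, zero at the start.
- ctrl.current_wrist_torque(): the same for the moment, N m.
- ctrl.current_grip_width(): opening from 0.0 (shut) to 1.0 (fully open).
Only numpy, scipy, OpenCV 4.12 (cv2) and the standard library are available. Lean on these libraries where they do the work, as an engineer would, in place of code of your own. Each camera call takes 0.05 s, during which the arm holds its last target. There are 200 camera calls.

## Task

Slide the power module gently along the fixture's bed until it is fully home against the back stop, then turn the T-handle clockwise until the rising resistance shows that the module is firmly clamped, without overtightening, and let go. Leave the other things on the bench alone.

Things in the scene. Friction and masses are not known exactly. Their poses are not given: they have to be found in the camera images.
- fixture: Fixed steel screw-clamp fixture, base 260 x 120 x 14 mm: a bed between two 9 mm thick rails (tops 42 mm above the bench), a back stop, then a column with an arm back over the bed (arm 40 mm wide, top at 113 mm). Origin: on the bench below the vertical screw's axis; x: the way the module slides home (rails x = -110 to 55 mm, stop face x = 55, column 90 to 125 mm); z up.
- module: Aluminium box 140 (x) x 60 x 30 mm, 0.4 kg, dark terminal strip at its near end, loose between the rails, 1.5 mm play each side. Origin at its centre, x as the fixture's. Starts 20 to 45 mm short of the stop; home: centre at fixture x = -15 mm, near face at -85. Bed top 27 to 31 mm above the bench (it differs). Slides with 2 to 8 N; a 10 N touch at the stop is enough, over 45 N is rough.
- handle_grip (a point): Centre of the T-handle's cross-bar, on the screw's axis, about 160 mm above the bench. Plain steel bar 74 (x) x 10 (y) x 16 (z) mm with 15 mm balls at its ends; x along the bar, z up. Below the bar's middle is a 9 mm round neck down to 23 mm under the bar's centre, then the 14 mm screw; the clamp's arm top lies 47 mm below. Clear air around.
- handle (a joint): Turn of the T-handle, rad; grows clockwise seen from above, which tightens and lowers the bar 2.4 mm per rad. Starts at 0 to 0.8; clamps anywhere from about 2 to 4.5: two or three grasps of up to 1.5 rad. At least 0.4 rad runs free at first. The screw stays where it is left.
- spindle: Screw with handle and springy 28 mm foot. Origin on the axis at the bar's height. Turning free takes 0.3 N m of friction; from the foot's touch it climbs about 0.15 N m per rad. Firmly clamped: 0.19 N m above free running; 0.3 above is too much. A stopped, held handle reads up to 0.5 N m less, so compare readings taken alike (all while turning, or all after equal small turns).
- driver: Screwdriver lying beside the fixture, not to be disturbed.
- carton: Small cardboard box 100 x 70 x 35 mm, not to be disturbed. Origin under its centre.
- tape: Yellow roll 70 mm across, 18 mm high, not to be disturbed. Origin under its centre.
- weight: Small brass weight 32 mm across, 47 mm high, not to be disturbed. Origin under its centre.
Mind the look-alikes: they are no part of the job. What is shaped like the module but green or orange is not meant.

How it is judged (in metres and radians):
On the way, in this order (a step that is already met when the one before it is completed fails the run):
1. the module is home against the back stop (x of module in the frame of fixture above -0.018 m), for 0.2 s.
2. the module is clamped by the foot (x of module in the frame of fixture above -0.018 m and contact force between spindle and module between 45 and 115 N), for 0.2 s.
At the end, for the whole second after the job is handed in: The module lies flat against the back stop (within 3 mm), and the foot presses on it with 45 to 115 N, the handle at rest (all of step 2 and angle between module's own z axis and vertical below 0.04 rad and velocity of joint handle below 0.05 rad/s); the robot touches nothing.
It fails at once if the clamp is overtightened: the foot presses on the module with more than 160 N (contact force between spindle and module above 160 N).
It fails at once if the module is pushed roughly by the fingers (over 45 N) (contact force between the fingers and module above 45 N).
It fails at once if a bystander is displaced by more than 30 mm (distance of any of driver, carton, tape, weight from where it was at the start of the episode above 0.03 m).
It also fails if it takes over 72 s, if anything falls off the work surface, if the arm or the gripper's body presses on something with over 40 N, if the wrist force passes 120 N, or if a joint passes its speed limit or range.

## Working session

There is one attempt and no reset: what is moved stays moved. The work goes in short steps, each a Python script; the robot and the scene stay as the last script left them, time stands still between calls to the robot, and variables do not carry over. Pictures are saved under pics/ and viewed, about 8 in all and at most 12, crops included, and the job is handed in when it is done.

```bash
mkdir -p pics; python3 - <<'E'
from bench import ctrl
import cv2,numpy as np
np.set_printoptions(precision=4,suppress=True)
for n in("scene","top","wrist"):
    im=ctrl.read_camera(n); cv2.imwrite(f"pics/{n}0.png",im); print(n,ctrl.camera_params(n))
a=np.hstack([cv2.imread(f"pics/{n}0.png") for n in("scene","top")])
print(ctrl.current_t(),ctrl.current_eef_rot(),ctrl.current_contact_force())
E
```

```text
scene {'fx': 447.5073980341409, 'fy': 447.5073980341409, 'cx': 258.1191398342536, 'cy': 200.3618457327241, 'pose': array([[-0.3829, -0.515 ,  0.7669,  1.4036],
       [ 0.9238, -0.2136,  0.3178,  0.4001],
       [ 0.0002,  0.8301,  0.5576,  0.7137],
       [ 0.    ,  0.    ,  0.    ,  1.    ]])}
top {'fx': 494.4909692514484, 'fy': 494.4909692514484, 'cx': 256.7236581635423, 'cy': 186.80874261833773, 'pose': array([[-0.0192,  0.985 , -0.1715,  0.3437],
       [-0.9998, -0.019 ,  0.0027,  0.0556],
       [-0.0006,  0.1716,  0.9852,  1.4723],
       [ 0.    ,  0.    ,  0.    ,  1.    ]])}
wrist {'fx': 272.4126414156738, 'fy': 272.4126414156738, 'cx': 255.8257715064076, 'cy': 191.73142110351907, 'T_tool_cam': array([[ 1.    , -0.0007, -0.0005,  0.0003],
       [-0.0003,  0.2706, -0.9627, -0.1713],
       [ 0.0008,  0.9627,  0.2706,  0.0769],
       [ 0.    ,  0.    ,  0.    ,  1.    ]])}
0.15 [[ 0.2934 -0.0002  0.956 ]
 [-0.956   0.0009  0.2934]
 [-0.0009 -1.      0.0001]] [ 0.157  -0.2026  0.1311]
```

View pics/scene0.png

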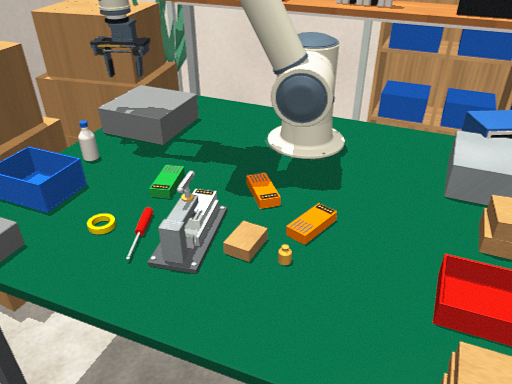

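View pics/top0.png

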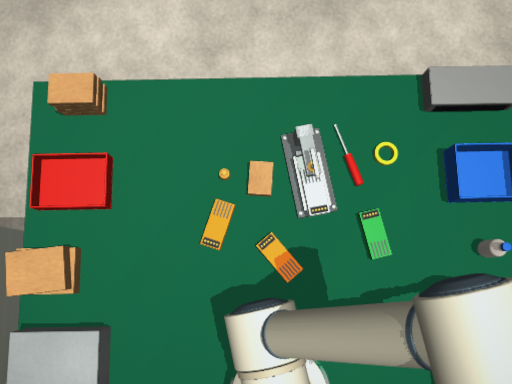

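The top view shows the fixture at about (310,170). The silver module lies in it with its dark strip at (319,210), facing the robot. The look-alikes are green (375,233), orange (217,224) and orange (280,257). The module meant is the silver one between the rails. I'll confirm it in an enlarged crop.

```bash
python3 - <<'E'
import cv2,numpy as np
t=cv2.imread("pics/top0.png")[112:227,265:355]; s=cv2.imread("pics/scene0.png")[165:275,145:235]
a=cv2.resize(t,None,fx=5,fy=5,interpolation=cv2.INTER_CUBIC)[:575]
b=cv2.resize(s,(350,int(110*350/90)),interpolation=cv2.INTER_CUBIC)
c=np.zeros((575,800,3),np.uint8);c[:,:450]=a;c[:b.shape[0],450:]=b
cv2.imwrite("pics/crop1.png",c)
E
```

```text
(no output)
```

View pics/crop1.png

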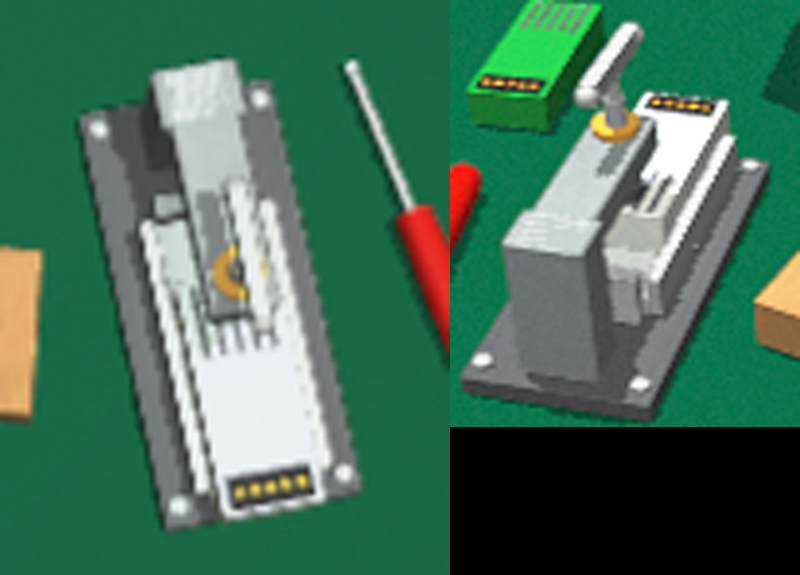

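The crop confirms the silver module, with its strip at the near end, lying between the rails. The T-bar runs from crop (235,183) to (262,330), which is roughly along the fixture. Next I turn these pixels into positions.

```bash
cat > h.py <<'E'
from bench import ctrl
import cv2,numpy as np
np.set_printoptions(precision=4,suppress=True)
def ray(n,u,v,pose=None):
    p=ctrl.camera_params(n); T=p["pose"] if pose is None else pose
    d=T[:3,:3]@np.array([(u-p["cx"])/p["fx"],-(v-p["cy"])/p["fy"],-1.]); return T[:3,3],d
def atz(n,u,v,z,pose=None):
    o,d=ray(n,u,v,pose); return o+d*(z-o[2])/d[2]
def wpose():
    T=np.eye(4);T[:3,:3]=ctrl.current_eef_rot();T[:3,3]=ctrl.current_tool_pos()
    return T@ctrl.camera_params("wrist")["T_tool_cam"]
def proj(n,P,pose=None):
    p=ctrl.camera_params(n);T=p["pose"] if pose is None else pose
    c=np.linalg.inv(T)@np.append(P,1); return np.array([p["cx"]+p["fx"]*c[0]/-c[2],p["cy"]-p["fy"]*c[1]/-c[2]])
E
python3 - <<'E'
from h import *
f=lambda u,v,z:atz("top",265+(u+.5)/5-.5,112+(v+.5)/5-.5,z)
C=[f(u,v,.014) for u,v in((82,117),(270,82),(360,490),(165,530))]
print("base",C)
for i in range(4): print(np.linalg.norm(C[i]-C[i-1]))
fx=(C[0]+C[1]-C[2]-C[3]);fx/=np.linalg.norm(fx);print("fx",fx,np.degrees(np.arctan2(fx[1],fx[0])),"centre",np.mean(C,0))
print("bar",f(235,183,.16),f(262,330,.16),"mod near",f(225,520,.058),f(325,498,.058))
print("rails near",f(200,490,.042),f(327,465,.042),"far",f(145,222,.042),f(268,203,.042))
s=lambda u,v,z:atz("scene",145+u*90/350,165+v*90/350,z)
print("scene bar",s(630,32,.16)if 0 else s(630-450,32,.165),s(587-450,95,.165),"collar",s(615-450,125,.118),f(235,272,.118))
E
```

```text
base [array([ 0.7565, -0.0255,  0.014 ]), array([ 0.7764, -0.141 ,  0.014 ]), array([ 0.5244, -0.1843,  0.014 ]), array([ 0.5028, -0.0677,  0.014 ])]
0.2572357433642058
0.11721278216458421
0.25571286897381357
0.11856150057559832
fx [0.986  0.1665 0.    ] 9.584012025215403 centre [ 0.64   -0.1046  0.014 ]
bar [ 0.6763 -0.0999  0.16  ] [ 0.5943 -0.1114  0.16  ] mod near [ 0.5031 -0.0986  0.058 ] [ 0.5147 -0.1567  0.058 ]
rails near [ 0.5227 -0.0865  0.042 ] [ 0.536  -0.1611  0.042 ] far [ 0.6835 -0.0596  0.042 ] [ 0.6936 -0.133   0.042 ]
scene bar [ 0.6022 -0.1069  0.165 ] [ 0.6757 -0.094   0.165 ] collar [ 0.6368 -0.1023  0.118 ] [ 0.6357 -0.1029  0.118 ]
```

The measurements agree. The axis is near (0.636, -0.105) by rails, collar and bar, the fixture yaw is 9.6°, and the module has about 44 mm to travel. I push it with shut fingers and stop on contact.

```bash
cat >> h.py <<'E'
O=np.array([.636,-.105,0]); YAW=np.radians(9.6)
def R(a):
    z=np.array([np.cos(a),np.sin(a),0]); y=np.array([0,0,-1.]); return np.column_stack([np.cross(y,z),y,z])
FX=R(YAW)[:,2]
def fp(x,z): return O+FX*x+np.array([0,0,z])
E
python3 - <<'E'
from h import *
for a in (90,60,30,9.6,-30,-60,-90): print(a,ctrl.ik(O+[0,0,.2],R(np.radians(a))))
ctrl.command_gripper(0.0)
ctrl.goto(fp(-.165,.15),R(YAW))
T=wpose();im=ctrl.read_camera("wrist");cv2.imwrite("pics/w1.png",im);np.save("w1.npy",T)
ctrl.move_l(fp(-.165,.047))
print(ctrl.current_t(),ctrl.current_contact_force())
print(ctrl.move_l(fp(-.088,.047),vel=.025,contact_N=14))
p=ctrl.current_tool_pos();print(p,(p-O)@FX,ctrl.current_contact_force(),ctrl.current_t())
E
```

```text
90 [-14.6797  30.5973  75.1235  -0.      74.2792 -14.6797]
60 [-14.6797  30.5973  75.1235  -0.      74.2792  15.3203]
30 [-14.6797  30.5973  75.1235  -0.      74.2792  45.3203]
9.6 [-14.6797  30.5973  75.1235  -0.      74.2792  65.7203]
-30 [-14.6797  30.5973  75.1235  -0.      74.2792 105.3203]
-60 [-14.6797  30.5973  75.1235  -0.      74.2792 135.3203]
-90 [-14.6797  30.5973  75.1235  -0.      74.2792 165.3203]
4.3917 [ 0.65   -0.0434 -0.1693]
True
[ 0.5325 -0.1222  0.0466] -0.10489764493246516 [-0.7584 -0.118  -0.0135] 6.55
```

View pics/w1.png

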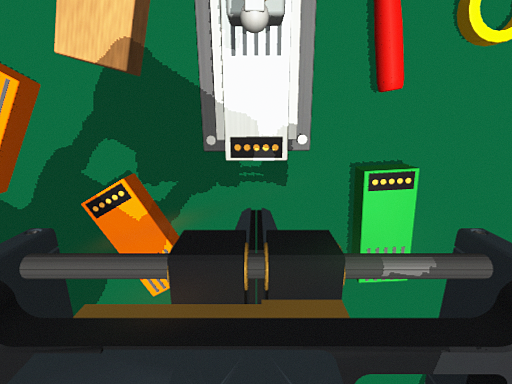

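The wrist view shows the silver module centred ahead of the fingers, with its near edge at about row 160. The push stopped at fixture x = -105 mm and the force then relaxed. I'll push again to see whether that was the stop or just stiction.

```bash
python3 - <<'E'
from h import *
T=np.load("w1.npy");print("near face before:",(atz("wrist",257,160,.058,T)-O)@FX)
for k in range(2):
    c=ctrl.move_l(fp(-.085,.047),vel=.025,contact_N=18)
    p=ctrl.current_tool_pos();print(c,(p-O)@FX,ctrl.current_contact_force(),ctrl.current_t())
    if not c: break
T=wpose();im=ctrl.read_camera("top")
cv2.imwrite("pics/top2.png",cv2.resize(im[112:227,265:355],None,fx=5,fy=5,interpolation=cv2.INTER_CUBIC))
E
```

```text
near face before: -0.12998823021727854
True -0.10502261064627386 [-0.336   0.2966  0.237 ] 6.85
True -0.10503295737851784 [ 0.3738 -0.4949 -0.1786] 7.15
```

View pics/top2.png

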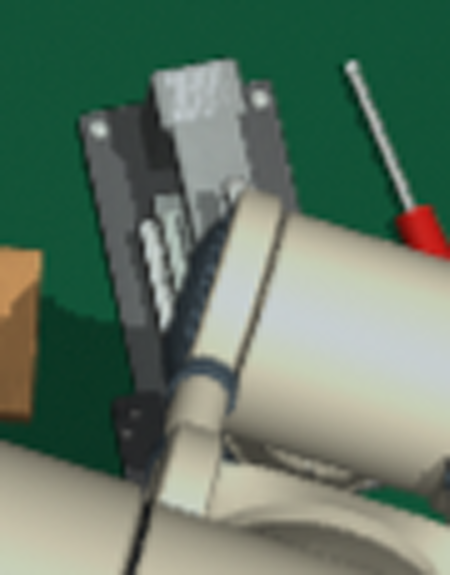

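The arm blocks the top view, but the stop position repeats to 0.03 mm. I'll back off, look with the wrist camera, and measure the module's near face.

```bash
python3 - <<'E'
from h import *
ctrl.move_l(fp(-.135,.047),vel=.2); ctrl.move_l(fp(-.165,.15),vel=.25)
T=wpose();im=ctrl.read_camera("wrist");np.save("w2.npy",T)
cv2.imwrite("pics/w2.png",cv2.resize(im[0:170,180:340],None,fx=3.4,fy=3.4,interpolation=cv2.INTER_CUBIC))
for x in(-.085,-.089,-.11): print(x,(proj("wrist",fp(x,.042 if x<-.1 else .059),T)-[180,0])*3.4)
E
```

```text
-0.085 [256.7025 379.3672]
-0.089 [256.6807 394.6575]
-0.11 [256.7408 467.4124]
```

View pics/w2.png

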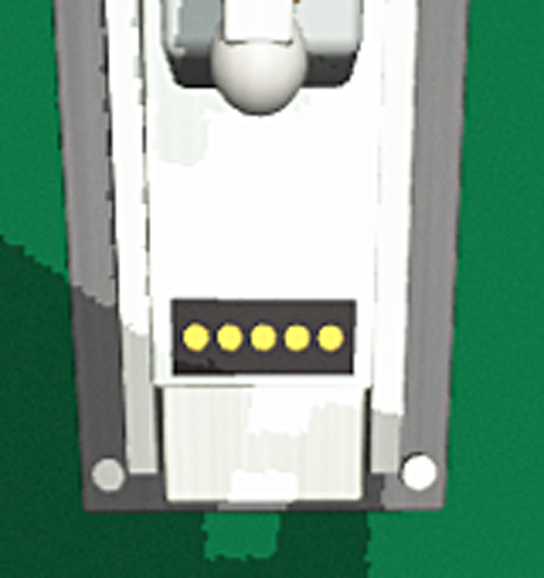

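The near face, corrected by the visible rail end, is at about -85.6 mm, so the module is home. J6 can run from -114° to 176°, so one grasp may cover up to about 5 rad. I hover over the handle with the tool flipped and check the alignment.

```bash
python3 - <<'E'
from h import *
ctrl.move_l(fp(-.165,.25),vel=.3); ctrl.command_gripper(0.45)
ctrl.goto(O+[0,0,.235],R(YAW+np.pi)); print(ctrl.current_q(),ctrl.current_t())
T=wpose();im=ctrl.read_camera("wrist");np.save("w3.npy",T)
cv2.imwrite("pics/w3.png",cv2.resize(im[100:300,160:360],(600,600),interpolation=cv2.INTER_CUBIC))
for x in(-.0445,0,.0445): print(x,(proj("wrist",fp(x,.16),T)-[160,100])*3)
E
```

```text
[ -14.6833   28.8778   72.5109   -0.0009   78.6112 -114.2505] 12.025
-0.0445 [288.5193 154.3357]
0 [288.4391 295.8713]
0.0445 [288.3662 424.8039]
```

View pics/w3.png

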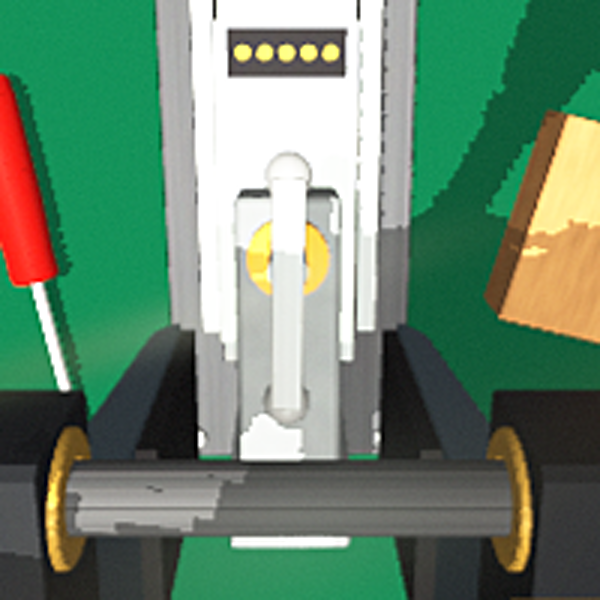

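The bar matches the prediction to within about 1 mm: column 289 against 288, and end balls at 152 and 423 against 154 and 425. I grasp it and start with small test turns.

```bash
cat >> h.py <<'E'
import json
Z0=.142
def turn(a0,a1,step=.1,rate=1.0):
    """turn clockwise from grip angle a0 to a1 in equal steps, log moment after each"""
    out=[]
    for a in np.arange(a0+step,a1+1e-6,step):
        q=ctrl.ik(O+[0,0,Z0-.0024*a],R(YAW+np.pi-a)); ctrl.movej(q)
        m=ctrl.current_wrist_torque();f=ctrl.current_contact_force();t=ctrl.current_t()
        out.append((a,m[2])); print(f"{a:.2f} t={t:.2f} m={m} f={f} q6={q[5]:.1f}")
    return out
E
python3 - <<'E'
from h import *
ctrl.move_l(O+[0,0,Z0],vel=.1)
m0=ctrl.current_wrist_torque()
ctrl.command_gripper(0.0); print(m0,ctrl.current_grip_width()*91,ctrl.current_contact_force(),ctrl.current_wrist_torque())
turn(0,.5)
E
```

```text
[ 0.1185 -0.1794  0.0228] 10.19694651062053 [-0.6535 -3.0313  2.6068] [-0.4675 -0.0749 -0.242 ]
0.10 t=13.99 m=[-0.753  -0.094  -0.2855] f=[ 0.2654 -5.4992  1.0804] q6=-108.6
0.20 t=14.24 m=[-0.988  -0.0983 -0.3064] f=[-0.2037 -6.3774  1.7091] q6=-102.8
0.30 t=14.49 m=[-1.3144 -0.0286 -0.3017] f=[-0.8035 -7.5342  1.0283] q6=-97.1
0.40 t=14.74 m=[-1.5366 -0.0255 -0.247 ] f=[-1.1051 -9.2289  0.7411] q6=-91.4
0.50 t=14.99 m=[-1.7679  0.0713 -0.3523] f=[ -1.7298 -10.6414   0.1178] q6=-85.6
```

The grip is 10.2 mm, which fits the bar. The growing side force suggests the axis is about 1.2 mm nearer along the fixture, as the rail end also hinted. I correct the axis and carry on.

```bash
sed -i 's/^def turn/O=O-.0012*FX\ndef turn/' h.py; python3 - <<'E'
from h import *
turn(.5,1.6)
im=ctrl.read_camera("wrist");cv2.imwrite("pics/w4.png",cv2.resize(im[60:300,100:400],None,fx=2,fy=2))
E
```

```text
0.60 t=15.24 m=[-1.635  -1.0445 -0.3013] f=[  5.0328 -10.5765  -4.0937] q6=-79.9
0.70 t=15.49 m=[-1.9481 -0.9161 -0.2787] f=[  5.1095 -12.1072  -3.4715] q6=-74.2
0.80 t=15.74 m=[-2.1398 -0.7708 -0.2537] f=[  3.876  -12.4808  -3.5254] q6=-68.5
0.90 t=15.99 m=[-2.3841 -0.6131 -0.369 ] f=[  3.0764 -15.341   -3.0182] q6=-62.8
1.00 t=16.24 m=[-2.5701 -0.4352 -0.2748] f=[  2.8246 -15.0009  -1.5851] q6=-57.0
1.10 t=16.49 m=[-2.732  -0.2361 -0.2774] f=[  0.6381 -16.8773  -1.4166] q6=-51.3
1.20 t=16.74 m=[-2.8826 -0.0132 -0.2695] f=[ -0.4148 -17.0173  -1.2018] q6=-45.6
1.30 t=16.99 m=[-3.0315  0.0859 -0.2672] f=[ -0.3989 -18.7257  -0.4965] q6=-39.8
1.40 t=17.24 m=[-3.1657  0.3798 -0.2861] f=[ -1.646  -19.1064   0.3244] q6=-34.1
1.50 t=17.49 m=[-3.2109  0.5675 -0.2854] f=[ -4.1676 -20.1702   1.4428] q6=-28.4
1.60 t=17.74 m=[-3.2964  0.7689 -0.3271] f=[ -5.4766 -20.2936   2.3469] q6=-22.7
```

View pics/w4.png

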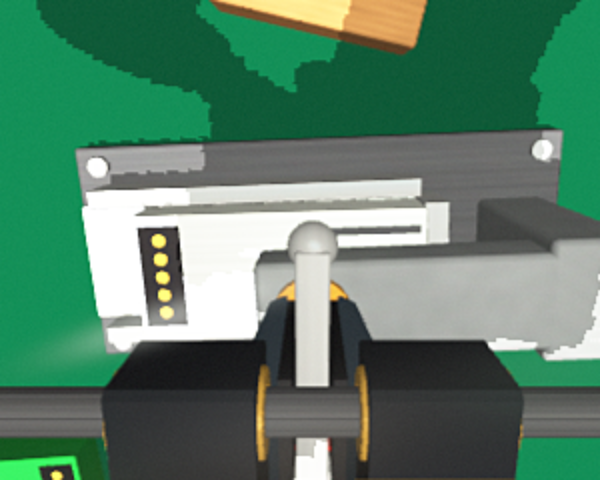

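The handle turns: the bar is now across the fixture, and the moment is flat at about -0.28, so it is running free. The side force implies the grip is still about 2.7 mm off axis along the bar. I regrasp centred and carry on, stopping on a moment rise.

```bash
sed -i 's/^O=O-.0012\*FX/O=O-.0027*FX/' h.py; python3 - <<'E'
from h import *
ctrl.command_gripper(0.3)
m=ctrl.current_wrist_torque();print("open",m)
ctrl.movej(ctrl.ik(O+[0,0,Z0-.0024*1.6],R(YAW+np.pi-1.6)))
ctrl.command_gripper(0.0);print(ctrl.current_wrist_torque(),ctrl.current_contact_force())
turn(1.6,2.6)
E
```

```text
open [-0.0087 -0.14   -0.0003]
[ 0.2028 -1.0035 -0.2233] [ 4.8441  2.0876 -2.2787]
1.70 t=19.18 m=[ 0.1936 -1.0368 -0.3086] f=[ 4.6044  1.5303 -2.7892] q6=-17.0
1.80 t=19.43 m=[ 0.192  -1.0425 -0.2803] f=[ 5.6373  1.218  -2.5276] q6=-11.2
1.90 t=19.68 m=[ 0.1828 -1.0387 -0.3124] f=[ 5.7991  1.0852 -4.0408] q6=-5.5
2.00 t=19.93 m=[ 0.1919 -1.0907 -0.3025] f=[ 5.7535  1.1485 -2.7629] q6=0.2
2.10 t=20.18 m=[ 0.1488 -1.0832 -0.2792] f=[ 6.1781  1.6431 -4.145 ] q6=5.9
2.20 t=20.43 m=[ 0.0795 -1.0691 -0.3219] f=[ 7.0627  1.4455 -4.152 ] q6=11.7
2.30 t=20.68 m=[ 0.1241 -1.1334 -0.3129] f=[ 8.4058  0.3391 -5.355 ] q6=17.4
2.40 t=20.93 m=[ 0.1079 -1.1284 -0.2954] f=[ 6.5102  0.4502 -3.9194] q6=23.1
2.50 t=21.18 m=[ 0.0917 -1.1635 -0.2998] f=[ 6.6318  0.2709 -5.1415] q6=28.9
2.60 t=21.43 m=[ 0.0593 -1.1273 -0.2344] f=[ 6.7482  0.6401 -3.6958] q6=34.6
```

```bash
python3 - <<'E'
from h import *
for a in np.arange(2.7,3.61,.1):
    ctrl.movej(ctrl.ik(O+[0,0,Z0-.0024*a],R(YAW+np.pi-a)))
    m=ctrl.current_wrist_torque()[2];L=[]
    for k in range(5): ctrl.sleep(.02);L.append(ctrl.current_wrist_torque()[2])
    print(f"{a:.1f} {m:.3f} avg {np.mean(L):.3f} sd {np.std(L):.3f} t={ctrl.current_t():.2f}",ctrl.current_contact_force())
E
```

```text
2.7 -0.182 avg -0.260 sd 0.007 t=21.76 [ 7.2493  0.2167 -3.1858]
2.8 -0.244 avg -0.216 sd 0.027 t=22.09 [ 6.7236  1.4454 -3.7802]
2.9 -0.208 avg -0.234 sd 0.035 t=22.43 [ 6.3938  0.5312 -2.9622]
3.0 -0.180 avg -0.196 sd 0.022 t=22.76 [ 7.1225  0.0007 -3.3059]
3.1 -0.205 avg -0.170 sd 0.025 t=23.09 [ 6.779  -0.6089 -3.842 ]
3.2 -0.160 avg -0.161 sd 0.034 t=23.43 [ 6.9385 -1.4072 -3.5588]
3.3 -0.149 avg -0.150 sd 0.006 t=23.76 [ 7.8883 -0.2616 -1.8253]
3.4 -0.184 avg -0.157 sd 0.023 t=24.09 [ 6.7965 -1.5554 -2.5668]
3.5 -0.142 avg -0.116 sd 0.022 t=24.43 [ 6.2588 -1.3758 -1.9569]
3.6 -0.127 avg -0.120 sd 0.033 t=24.76 [ 6.4443 -2.2744 -1.6111]
```

The baseline is -0.30 and the moment climbs from about 2.36 rad at 0.15 N m/rad, as specified. At 3.6 rad the rise is about 0.18. One last 0.1 rad step, then I fit, let go and check.

```bash
python3 - <<'E'
from h import *
a=3.7
ctrl.movej(ctrl.ik(O+[0,0,Z0-.0024*a],R(YAW+np.pi-a)))
m=ctrl.current_wrist_torque()[2];L=[]
for k in range(5): ctrl.sleep(.02);L.append(ctrl.current_wrist_torque()[2])
print(m,np.mean(L))
from scipy.optimize import curve_fit
x=np.arange(1.7,3.71,.1);y=[-.309,-.280,-.312,-.303,-.279,-.322,-.313,-.295,-.300,-.234,-.247,-.221,-.23,-.193,-.176,-.161,-.15,-.161,-.12,-.121,(m+5*np.mean(L))/6]
p,_=curve_fit(lambda x,b,k,a0:b+k*np.maximum(0,x-a0),x,y,(-.3,.15,2.4));print("fit b,k,a0",p,"rise",p[1]*(3.7-p[2]))
E
```

```text
-0.09035462524475046 -0.06894210242976853
fit b,k,a0 [-0.3026  0.1553  2.3353] rise 0.21201149382165094
```

The fitted rise is 0.21 N m, above the 0.19 needed and below 0.3. I let go, lift clear and check.

```bash
python3 - <<'E'
from h import *
ctrl.command_gripper(0.4)
p=ctrl.current_tool_pos();ctrl.move_l(p+[0,0,.1],vel=.1)
T=wpose();im=ctrl.read_camera("wrist")
cv2.imwrite("pics/w5.png",cv2.resize(im[60:320,60:420],(720,520)))
a=np.radians(9.6)+np.pi-3.7
print("expected bar ends",[(proj("wrist",O+np.array([np.cos(a),np.sin(a),0])*s+[0,0,.151],T)-60)*2 for s in(-.0445,.0445)])
print("module near face px",(proj("wrist",fp(-.085,.059),T)-60)*2,ctrl.current_contact_force(),ctrl.current_t())
E
```

```text
expected bar ends [array([391.2954, 358.4891]), array([391.4092, 182.3267])]
module near face px [457.2061 336.3029] [ 0.6925 -0.4946 -0.6789] 26.8833
```

View pics/w5.png

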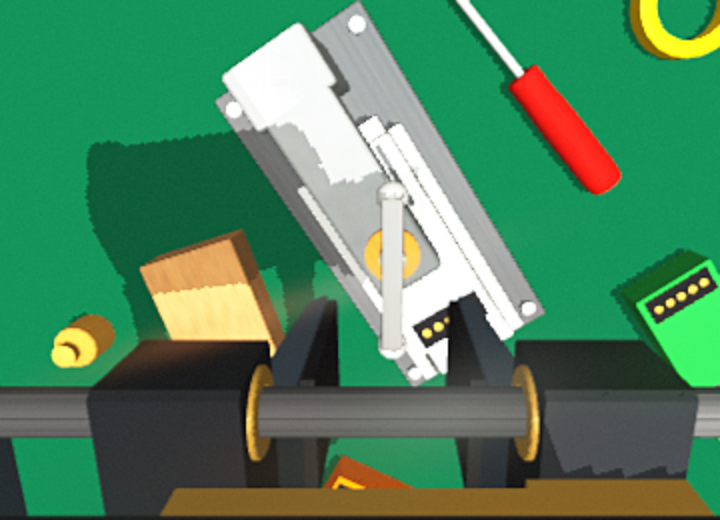

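The bar ends are at (391,186) and (391,355), as expected, so the handle stayed where I left it. The gripper is clear, the module is under the foot, and the bystanders look untouched.

```bash
python3 - <<'E'
from bench import ctrl
print(ctrl.current_dq(),ctrl.current_t()); ctrl.sleep(.3); ctrl.sign_off()
E
```

```text
[ 0.0163889  -0.02567901 -0.12013152 -0.0257408   0.05225748  0.08902739] 26.8833
the job is handed in; nothing more can be done
```

The module is home against the back stop and clamped, the handle is released, and I handed the job in at about 27 s of the 72 s allowed. No verdict is reported on hand-in.

- **Slide:** I pushed the module with shut fingers, using a 14 N contact stop and then 18 N checks. The stop position repeated to within about 0.15 mm. In the wrist view its near face measured about -85.6 mm in the fixture frame; home is -85 mm. I did not measure it again after clamping.
- **Clamp:** I turned the handle 3.7 rad clockwise. Free running read about -0.30 N m, with the foot touching at about 2.34 rad. The moment then climbed 0.155 N m per rad. The fitted rise at the end was 0.21 N m, within the 0.19 to 0.3 N m range. I did not measure the foot's force itself.
- **Correction on the way:** My first estimate of the screw axis was about 2.7 mm off. That caused a side force of up to 20 N, so I regrasped once on the corrected axis, which brought it down to about 7 N.
- **Final check:** The handle stayed where I left it, and the gripper was clear, with contact force near zero. The driver, carton, tape and weight looked undisturbed; I did not measure their positions.

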